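# Fit a roller sleeve and hold its snap ring spread at the groove

### The arm

A 7-joint arm with a two-finger parallel gripper is mounted at the origin on a cart in front of the work surface, level with it; the furniture and walls round the work are solid. World frame = base frame: x ahead of the robot, y to its left, z up, the work surface at z = 0. Lengths are in mm, angles in rad, forces in N, time in s.
With the tool pointing down it reaches from about 400 to 900 mm from the base axis. Payload 5.6 kg.
Tool frame: the origin (TCP) lies between the finger pads; the fingertips stand 22 mm ahead of it and the grasp point (between the pads) lies 3 mm ahead of it; z points along the fingers, y is the direction in which the jaws open and shut (so a half turn about z gives the same grasp; the last joint's range is limited). The gripper opens to 92 mm and grips with 3 to 60 N. Pads are 20 mm wide; open, the fingers measure 128 mm over their backs; the gripper's body (75 mm by 189 mm) begins 69 mm behind the grasp point.
Start: joints at [-1.176, 0.468, -0.012, 1.603, 0.006, 1.071, -0.056], TCP at [275.605, 588.685, 236.592] pointing down, gripper open.
Joint ranges: [-2.53, 2.53], [-0.31, 2.02], [-1.57, 1.55], [0.28, 2.44], [-1.29, 4.43], [0.15, 1.84], [-2.92, 2.92]. Speed limits (rad/s): [2.57, 2.57, 3.14, 3.14, 3.14, 3.14, 3.14].

### API

Orientations are given as a unit quaternion [x, y, z, w].
In Python, from bench import robot gives the robot as it stands.
- The arm moves only by the tool drive_tool, never from a script. Its arguments are lists of equal length, an entry for each row: "fingers": the opening, from 0 (shut) to 1 (fully open); "slide": the shift along the tool's x, y, z normalised to -1 to 1, where 1 is 50 cm, a list of three; "rot": the turn, a rotation vector about the tool's x, y, z normalised to -1 to 1, where 1 is pi rad, a list of three. In form: {"fingers": [fingers, ...], "slide": [[tx, ty, tz], ...], "rot": [[rx, ry, rz], ...]}. A call has 1 to 20 rows; each row shifts and turns the commanded pose from where the row before left it, along the tool's axes as they then stand; what a row does not reach is not made up. A row lasts 1/10 s, in which the tool goes at most 50 mm and 8.59 degrees, less where a joint would pass 70% of its speed; a pose out of reach is approached as far as the arm can. A call with a number of a shift or a turn outside -1 to 1 is refused whole. A call with a gripper value outside its range is refused whole. The fingers move at their own pace and stop on an object; "newtons" is the grip in N (left out, the last holds). Time passes only in rows, so rows that do not move let the fingers close. It gives the time, the measured TCP pose, the force and the opening at its end, in the units of the state.
- robot.get_obs(): the state, without advancing time (a new reading comes with each control period).
- robot.get_image(name): name is "scene" or "top" or "wrist"; returns the picture (400x640x3 uint8, red, green, blue); there is no depth.
- robot.calibration(name): a dict with "camera_matrix" (3x3 intrinsics, pixels), "R" (3x3) and "t" (3): a world point X has camera coordinates R X + t; the wrist camera has in their place "T_tool_cam" (4x4, takes a point from camera to tool coordinates, whose origin is the TCP and whose axes are the flange's). Camera axes: x right, y down, z forward; pixel columns grow to the right and rows downward; lengths in mm; the calibration is good to about 2 mm. A picture is of the moment at which its call begins: read the wrist's pose just before it. calibration takes no time and is no camera call.
- robot.sign_off(): hands the job in, once; it reports no verdict.
The state is a dict: "time": time; "joints": joint angles; "joint_vel": joint speeds; "joint_efforts": joint torques, N m; "eef_pos": TCP position; "ee_rot": TCP orientation; "wrist_force": force on the tool from outside, world axes, zero at the start; "torque": the same for the moment, N m; "width": opening from 0.0 (shut) to 1.0 (fully open).
Only numpy, scipy, OpenCV 4.12 (cv2) and the standard library are available. Lean on these libraries where they do the work, as an engineer would, in place of code of your own. Each camera call takes 0.05 s, during which the arm holds its last target.

### The job

Slide the blue roller sleeve, whose bore is the one that fits, onto the upright axle stub until it sits on the shoulder, and let go of it. Then squeeze the green grips of the snap-ring pliers so that the brass ring in their tips spreads, lift them off their parking post and slide the spread ring down over the head of the stub to the groove just above the sleeve, without bearing down on the sleeve. Finish there, still holding the pliers upright and squeezed so that the ring stays spread; leave the orange sleeve and the other things where they stand.

Things in the scene. Friction and masses are not known exactly. Their poses are not given: they have to be found in the camera images.
- stub_shoulder (a point): Fixed upright axle stub: round grey foot (80 mm across, 16 mm high) on the table, blue shoulder (35 mm across, its top 28 mm above the table), then a bare steel shaft 20 mm across. This point is on the shaft axis on the top of the shoulder, where the sleeve comes to rest. z up. The tip of the stub is 58 mm above this point.
- stub_groove (a point): Middle of the stub's dark groove (14 mm across, 10 mm high), on the shaft axis, 63 mm above the table and 35 mm above the shoulder. Above the groove is the head, 20 mm across and 8 mm high, then a cone 10 mm high narrowing to 10 mm across (tip 23 mm above this point). The seated sleeve's top is level with the groove's lower edge, 5 mm below this point.
- blue_mid (a point): Centre (half-way up) of the loose blue roller sleeve that fits: a plain tube 44 mm across, 30 mm high, bore 24 mm, about 80 g, standing upright on the table; z along its axis. The blue and orange sleeves may have changed places.
- orange_mid (a point): Centre of the loose orange sleeve: 44 mm across, 30 mm high, bore 14 mm (too narrow for the stub), upright on the table. To be left where it is.
- pliers_grip (a point): Grasp point of the loose upright snap-ring pliers (150 g), midway between their two green grips, 80 mm above the ring's underside. z up; y runs across the grips: close the fingers along y. Grips: 18 mm wide in x, from 32 mm below to 20 mm above this point, 52 mm over the outer faces released, 40 mm squeezed. Dark housing (26 x 18 mm) 24 to 42 mm below this point.
- pliers_ring (a point): Middle of the split brass ring in the tips of the pliers, 77.5 mm below pliers_grip on the same upright axis, half-way through its 5 mm thickness. Spread, it leaves a round opening 26 mm across (closed only 14 mm along y) and is 38 mm across outside. Above the ring the opening between the legs is free for 33 mm.
- left_half (a joint): How far each ring half has moved out, m: 0 = ring closed (pliers released), 0.006 = fully spread. The two halves move alike. A spring closes the ring: at the grips it takes about 4 N to begin and 9 N for full spread, on each side; there is a firm stop at 0.006, so a grip of 20 to 30 N holds it fully spread.
- flask: Small polished aluminium flask, 41 mm across, 106 mm high, a bystander; origin at the centre of its underside.
- amber_jar: Small amber jar with cream lid, 54 mm across, 32 mm high, a bystander; origin at the centre of its underside.
- pot: Tiny glass pot with black cap, 33 mm across, 34 mm high, a bystander; origin at the centre of its underside.
- post: Fixed parking post of the pliers, origin on the table: round black plate (64 mm across, top 10 mm above the table) with a thin steel pin (11 mm across, top 26 mm above the plate). At the start the pliers stand on the plate with the ring round the pin, so pliers_grip is 90 mm above the table; lift them straight up.
Mind the look-alikes: they are no part of the job. What is shaped like the part that bears pliers_grip but pink or red is not meant. There is more than one size of the part that bears stub_shoulder; the job needs the smaller.

How it is judged:
By the outcome, as a careful person would: the job done as asked, in the order asked, and still so for the second after the job is handed in, while the arm keeps its last pose, push and grip.
It also fails if it takes over 54 s, if anything falls off the work surface, if the arm or the gripper's body presses on something with over 40 N, if the wrist force passes 120 N, or if a joint passes its speed limit or range.

## Working session

There is one attempt and no reset: what is moved stays moved. The work goes in short steps, Python scripts to look and compute and a tool call to move; the robot and the scene stay as the last step left them, time stands still between calls to the robot, and variables do not carry over. Pictures are saved under pics/ and viewed, and the job is handed in when it is done.

Besides the shell and the picture viewer there is one more tool, called after "Emit:" as name(argument=value, ...) on one line, values as JSON. drive_tool: Moves the arm, as the interface text tells. Scaled input: -1 to 1 covers 50 cm each way for a shift and pi rad each way for a turn. Its arguments: {"type":"object","properties":{"fingers":{"type":"array"},"slide":{"type":"array"},"rot":{"type":"array"},"newtons":{"type":"number"}},"required":["fingers","slide","rot"]}

```bash
ls; mkdir -p pics; python3 - <<'E'
from bench import robot
import cv2,json
for n in ["scene","top","wrist"]:
    o=robot.get_obs()
    im=robot.get_image(n); cv2.imwrite(f"pics/{n}0.png",im[:,:,::-1])
    c=robot.calibration(n); print(n,{k:(v.tolist() if hasattr(v,'tolist') else v) for k,v in c.items()})
print(o)
E
```

```text
pics
scene {'camera_matrix': [[490.60584549234164, 0.0, 317.3302554000559], [0.0, 490.60584549234164, 198.30292795715803], [0.0, 0.0, 1.0]], 'R': [[0.6190320776182209, -0.7853471066715311, -0.00540452794646637], [-0.4009528597056046, -0.3101098855478979, -0.8620143056697885], [0.675304443324318, 0.5357814675108918, -0.5068551350221367]], 't': [-366.60030795179495, 293.9686427529392, 753.982842191827]}
top {'camera_matrix': [[396.5100199910029, 0.0, 321.5187607395711], [0.0, 396.5100199910029, 204.80943046071283], [0.0, 0.0, 1.0]], 'R': [[-0.0038548897564890444, -0.9999819099331744, 0.004617318633844252], [-0.9980492750642213, 0.0035596389020153534, -0.06232955570730431], [0.0623119921744443, -0.00484858508107141, -0.9980449423016803]], 't': [-34.60110014174854, 549.5174810971649, 1104.2730717834952]}
wrist {'camera_matrix': [[359.1078646641256, 0.0, 323.5874337009645], [0.0, 359.1078646641256, 195.98778106142728], [0.0, 0.0, 1.0]], 'T_tool_cam': [[0.00011884811859736545, -0.95815429145212, -0.2862522308157728, 81.52143705086836], [0.9999999810170295, 0.00015807375672909394, -0.00011392376556025541, 0.43820937851102304], [0.00015440551036714466, -0.2862522118422304, 0.9581542920502756, -148.05634784140713], [0.0, 0.0, 0.0, 1.0]]}
{'time': 0.1, 'joints': array([-1.17600776,  0.46829616, -0.01158662,  1.6034895 ,  0.00603591,
        1.07142511, -0.05631907]), 'joint_vel': array([-0.00146   , -0.00243891,  0.00245337, -0.00053615, -0.00139728,
       -0.00091784,  0.0007379 ]), 'joint_efforts': array([ 3.61719285e-04, -5.21650779e+01, -1.27892345e-02, -2.44365531e+01,
       -5.68528741e-02,  1.40970192e-02,  4.83599149e-05]), 'eef_pos': array([275.43323346, 588.2312369 , 235.74841703]), 'ee_rot': array([ 2.17189881e-01,  9.76129053e-01, -7.86571992e-04, -9.63582384e-05]), 'wrist_force': array([-0.65197227,  0.86843474,  0.20539153]), 'torque': array([-0.00846806, -0.0312597 , -0.04997577]), 'width': 1.001216765792944}
```

View pics/scene0.png

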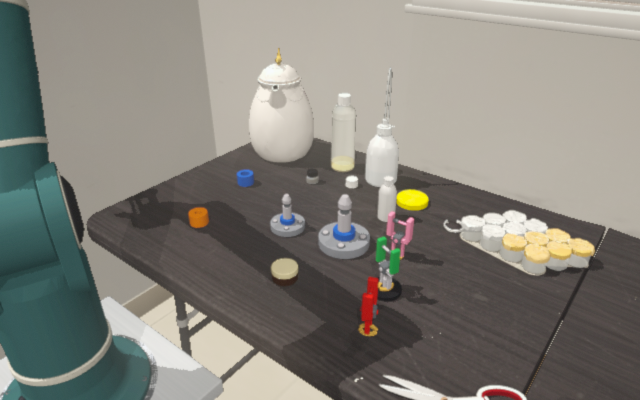

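View pics/top0.png

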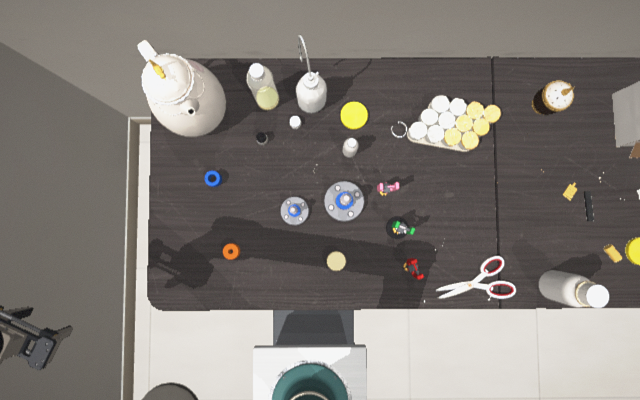

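View pics/wrist0.png

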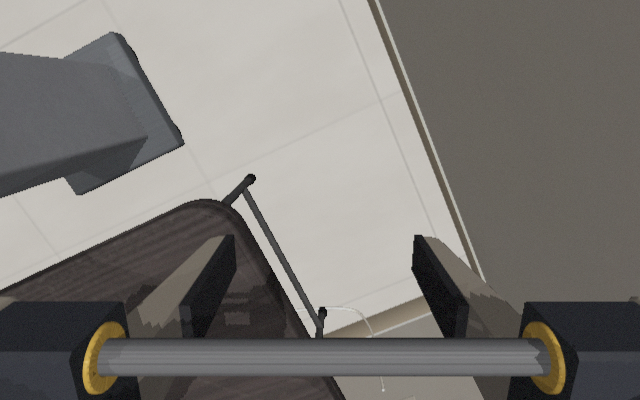

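The scene shows the smaller stub at top (294,211) / scene (287,215), and the larger one at top (344,201). The blue sleeve is at top (212,178) and the orange at (231,251). The green pliers are at top (402,229), with pink at (388,188) and red at (414,268) as look-alikes. I'll confirm with enlarged crops and measure.

```bash
cat > h.py <<'E'
import numpy as np,cv2
from bench import robot
from scipy.spatial.transform import Rotation as Ro
def cam(name,obs=None):
    c=robot.calibration(name);K=np.array(c["camera_matrix"])
    if name=="wrist":
        T=np.array(c["T_tool_cam"]);Rt=Ro.from_quat(obs["ee_rot"]).as_matrix()
        Rwc=Rt@T[:3,:3];C=Rt@T[:3,3]+obs["eef_pos"]
        return K,Rwc,C
    R=np.array(c["R"]);t=np.array(c["t"]);return K,R.T,-R.T@t
def ray(cm,uv):
    K,Rwc,C=cm;d=Rwc@np.linalg.solve(K,np.array([uv[0],uv[1],1.]));return C,d/np.linalg.norm(d)
def plane(cm,uv,z):
    C,d=ray(cm,uv);return C+d*(z-C[2])/d[2]
def proj(cm,X):
    K,Rwc,C=cm;p=K@(Rwc.T@(np.array(X,float)-C));return p[:2]/p[2]
def tri(cs):
    A=np.zeros((3,3));b=np.zeros(3)
    for cm,uv in cs:
        C,d=ray(cm,uv);M=np.eye(3)-np.outer(d,d);A+=M;b+=M@C
    return np.linalg.solve(A,b)
def blobs(im,lo,hi,amin=8,roi=None):
    h=cv2.cvtColor(im,cv2.COLOR_RGB2HSV);m=cv2.inRange(h,lo,hi)
    if roi is not None:
        k=np.zeros_like(m);x0,y0,x1,y1=roi;k[y0:y1,x0:x1]=1;m=m*k
    n,l,s,c=cv2.connectedComponentsWithStats(m)
    return [(c[i].round(1).tolist(),s[i].tolist()) for i in range(1,n) if s[i][4]>=amin],l
E
python3 - <<'E'
from h import *
P={n:cv2.imread(f"pics/{n}0.png")[:,:,::-1].copy() for n in("top","scene")}
for n in P:
    print(n)
    for nm,lo,hi in[("blue",(100,120,60),(125,255,255)),("orange",(5,180,100),(15,255,255)),("green",(50,120,50),(85,255,255))]:
        print(nm,blobs(P[n],lo,hi)[0])
t=cam("top")
for nm,uv,z in[("blue",(212,178),30),("orange",(231,251),30),("stubfoot",(294.5,211.5),16),("bigfoot",(344,202),16),("pliers",(402,229),100),("jar",(336,261),32),("flask",(350,146),100),("pot",(262,138),34)]:
    print(nm,plane(t,uv,z).round())
a=cv2.resize(P["top"][150:290,190:440],None,fx=3,fy=3,interpolation=cv2.INTER_CUBIC)[:,:,::-1]
cv2.imwrite("pics/ctop.png",a)
b=cv2.resize(P["scene"][160:345,180:440],None,fx=3,fy=3,interpolation=cv2.INTER_CUBIC)[:,:,::-1]
cv2.imwrite("pics/cscene.png",b)
E
```

```text
top
blue [([212.7, 178.2], [204, 170, 18, 17, 206]), ([342.8, 201.8], [336, 192, 17, 17, 113]), ([294.6, 210.7], [288, 204, 12, 13, 56])]
orange [([230.7, 251.0], [223, 244, 17, 15, 201])]
green [([395.6, 224.1], [392, 221, 8, 7, 42]), ([411.1, 230.8], [407, 228, 8, 7, 32])]
scene
blue [([244.9, 177.7], [237, 170, 17, 17, 240]), ([286.8, 220.4], [280, 215, 14, 10, 86]), ([343.5, 234.0], [333, 225, 22, 16, 214])]
orange [([199.5, 218.9], [189, 208, 20, 20, 158]), ([197.0, 212.1], [194, 211, 8, 3, 14]), ([366.4, 332.5], [364, 330, 6, 5, 13])]
green [([380.3, 248.8], [376, 237, 11, 25, 196]), ([394.3, 260.9], [389, 248, 11, 26, 220])]
blue [625. 270.  30.]
orange [421. 215.  30.]
stubfoot [531.  40.  16.]
bigfoot [ 557. -100.   16.]
pliers [ 480. -246.  100.]
jar [393. -76.  32.]
flask [ 700. -112.  100.]
pot [737. 130.  34.]
```

View pics/ctop.png

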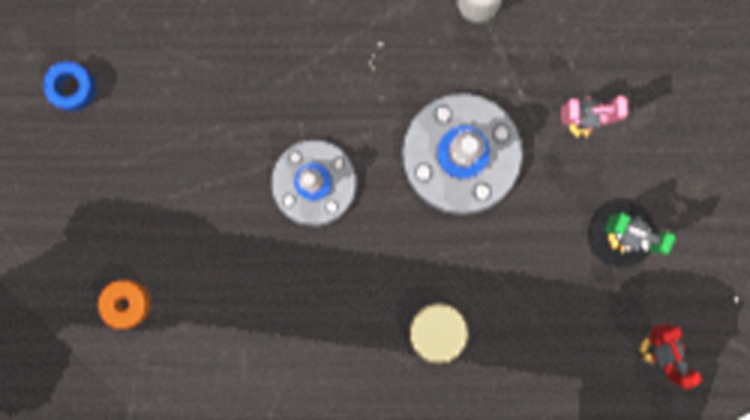

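View pics/cscene.png

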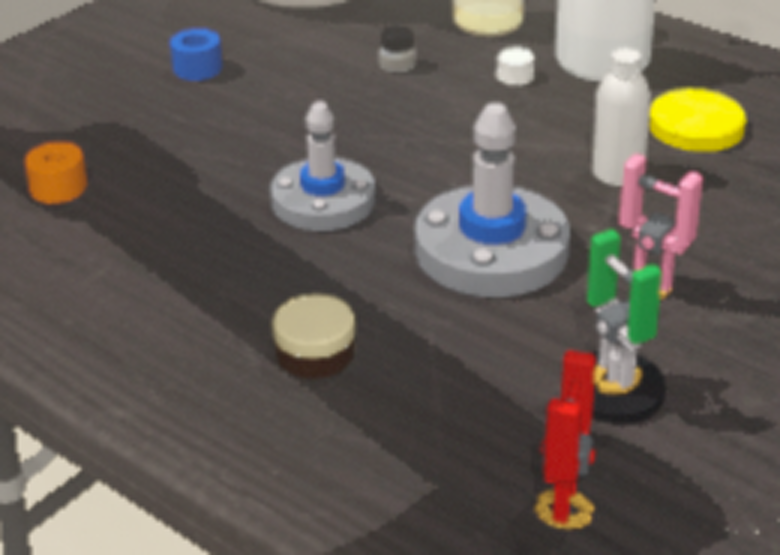

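Confirmed: the small stub's foot is about 29 px across, or 80 mm. The green pliers are the ones on the black post. The blue sleeve is at about (625,270) and the orange one at (421,215). Next I turn the tool square and look over the stub.

Emit:
drive_tool(fingers=[1,1,1,1,1,1,1,1,1,1,1,1,1,1,1,1,1,1,1,1], slide=[[0,0,0],[0,0,0],[0,0,0],[-0.03,-0.0645,0.0043],[-0.03,-0.0645,0.0043],[-0.03,-0.0645,0.0043],[-0.03,-0.0645,0.0043],[-0.03,-0.0645,0.0043],[-0.03,-0.0645,0.0043],[-0.03,-0.0645,0.0043],[-0.03,-0.0645,0.0043],[-0.03,-0.0645,0.0043],[-0.03,-0.0645,0.0043],[-0.03,-0.0645,0.0043],[-0.03,-0.0645,0.0043],[-0.03,-0.0645,0.0043],[-0.03,-0.0645,0.0043],[-0.03,-0.0645,0.0043],[-0.03,-0.0645,0.0043],[-0.03,-0.0645,0.0043]], rot=[[0,0,-0.0465],[0,0,-0.0465],[0,0,-0.0465],[0,0,0],[0,0,0],[0,0,0],[0,0,0],[0,0,0],[0,0,0],[0,0,0],[0,0,0],[0,0,0],[0,0,0],[0,0,0],[0,0,0],[0,0,0],[0,0,0],[0,0,0],[0,0,0],[0,0,0]])

```text
time: 2.15
eef_pos: [531.1, 39.2, 199.9]
ee_rot: [-0.0, 1.0, 0.0, -0.0]
wrist_force: [-0.3, -0.4, 0.3]
width: 1.001
```

Emit:
drive_tool(fingers=[1,1], slide=[[0,0,0],[0,0,0]], rot=[[0,0,0],[0,0,0]])

```text
time: 2.35
eef_pos: [530.7, 40.0, 199.7]
ee_rot: [0.001, 1.0, 0.0, -0.0]
wrist_force: [-0.7, 0.3, -0.6]
width: 0.998
```

```bash
python3 - <<'E'
from h import *
o=robot.get_obs();im=robot.get_image("wrist");cv2.imwrite("pics/w1.png",im[:,:,::-1])
np.save("w1.npy",np.r_[o["eef_pos"],o["ee_rot"]])
print(o["eef_pos"],o["ee_rot"],o["joints"],o["time"])
E
```

```text
[530.65874101  39.95200747 199.71298946] [ 7.81584388e-04  9.99999626e-01  3.42348985e-05 -3.68684824e-04] [-0.26169841  0.31204067  0.14862575  1.9346169  -0.0582816   0.8997117
  1.48538082] 2.35
```

View pics/w1.png

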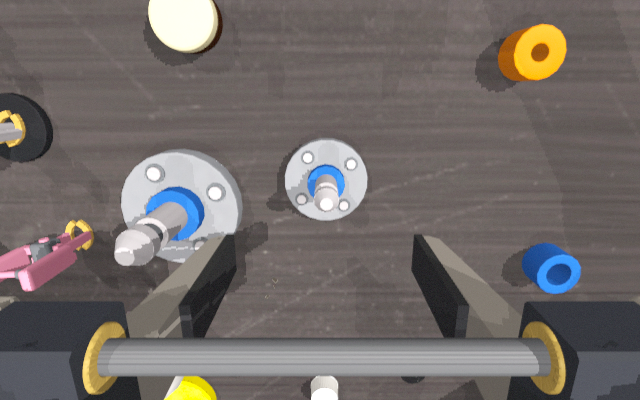

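The picture shows the small stub's foot centred at (326,180) with its tip at about (326,202), the blue sleeve at (551,268), and the orange one at (533,52). I'll measure these.

```bash
python3 - <<'E'
from h import *
p=np.load("w1.npy");o={"eef_pos":p[:3],"ee_rot":p[3:]};cm=cam("wrist",o)
im=cv2.imread("pics/w1.png")[:,:,::-1].copy()
h=cv2.cvtColor(im,cv2.COLOR_RGB2HSV)
# blue sleeve + stub shoulder
for b in blobs(im,(100,120,60),(125,255,255),30)[0]:print(b)
# foot: bright pixels vs table
g=cv2.cvtColor(im,cv2.COLOR_RGB2GRAY);m=(g>105).astype(np.uint8)
m2=np.zeros_like(m);m2[125:235,270:385]=m[125:235,270:385]
cs,_=cv2.findContours(m2,cv2.RETR_EXTERNAL,cv2.CHAIN_APPROX_NONE)
c=max(cs,key=cv2.contourArea)[:,0,:].astype(float)
# upper (far-side lit) boundary contour points -> top plane z=16
for z in(16,):
    P=np.array([plane(cm,q,z)[:2] for q in c])
    # ang subset and circle fit
    A=np.c_[2*P,np.ones(len(P))];s=np.linalg.lstsq(A,(P**2).sum(1),rcond=None)[0]
    r=np.sqrt(s[2]+s[0]**2+s[1]**2);print("foot",s[:2],r)
print("tip proj",proj(cm,[s[0],s[1],86]),"groove",proj(cm,[s[0],s[1],63]),"shoulder",proj(cm,[s[0],s[1],28]))
a=cv2.resize(im[130:230,270:380],None,fx=6,fy=6,interpolation=cv2.INTER_CUBIC)
cv2.imwrite("pics/w1c.png",a[:,:,::-1])
b=cv2.resize(im[230:310,500:600],None,fx=6,fy=6,interpolation=cv2.INTER_CUBIC)
cv2.imwrite("pics/w1b.png",b[:,:,::-1])
E
```

```text
([325.5, 177.4], [308, 165, 37, 32, 531])
([180.6, 208.0], [146, 187, 58, 54, 1314])
([550.8, 267.9], [522, 243, 59, 51, 2182])
foot [545.32522111  43.28152412] 46.59667321689531
tip proj [327.19370939 218.06586594] groove [326.9242978  208.59328266] shoulder [326.58257617 196.57825965]
```

View pics/w1c.png

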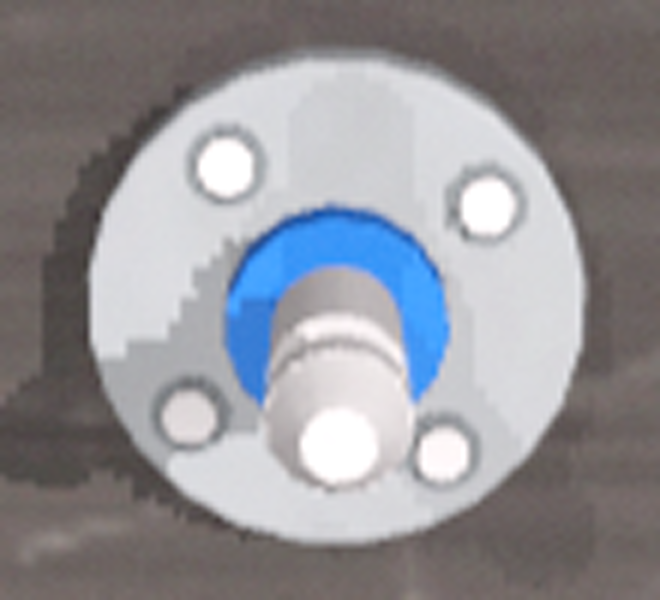

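View pics/w1b.png

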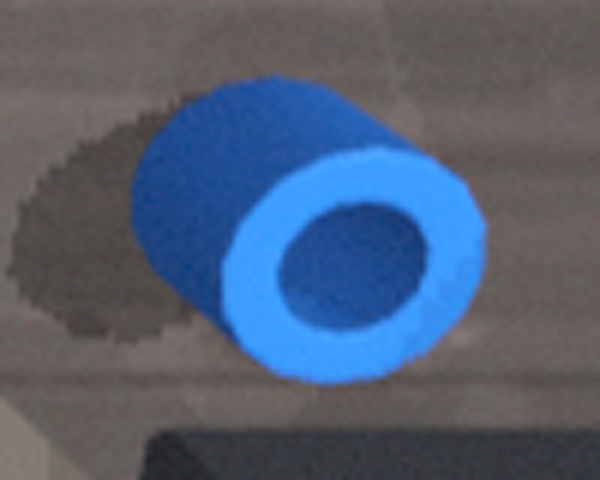

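```bash
python3 - <<'E'
from h import *
p=np.load("w1.npy");o={"eef_pos":p[:3],"ee_rot":p[3:]};cm=cam("wrist",o)
im=cv2.imread("pics/w1.png")[:,:,::-1].copy()
h=cv2.cvtColor(im,cv2.COLOR_RGB2HSV)
# foot by gray in tighter window with fill
g=cv2.cvtColor(im,cv2.COLOR_RGB2GRAY)
for th in(125,140,150):
    m=np.zeros_like(g);m[133:228,278:375]=(g[133:228,278:375]>th)*255
    cs,_=cv2.findContours(m,cv2.RETR_EXTERNAL,cv2.CHAIN_APPROX_NONE);c=cv2.convexHull(max(cs,key=cv2.contourArea))[:,0].astype(float)
    P=np.array([plane(cm,q,16)[:2] for q in c])
    A=np.c_[2*P,np.ones(len(P))];s=np.linalg.lstsq(A,(P**2).sum(1),rcond=None)[0]
    print(th,"foot",s[:2],np.sqrt(s[2]+s[0]**2+s[1]**2),len(c))
m=np.zeros_like(g);m[190:215,310:345]=(g[190:215,310:345]>235)*255
M=cv2.moments(m,True);uv=(M["m10"]/M["m00"],M["m01"]/M["m00"]);print(uv,M["m00"],plane(cm,uv,86))
# sleeve top
v=((h[:,:,2]>195)&(h[:,:,0]>100)&(h[:,:,0]<125)&(h[:,:,1]>120)).astype(np.uint8)*255
k=np.zeros_like(v);k[235:310,510:600]=v[235:310,510:600]
c=cv2.convexHull(cv2.findNonZero(k))[:,0].astype(float)
P=np.array([plane(cm,q,30)[:2] for q in c]);A=np.c_[2*P,np.ones(len(P))];s=np.linalg.lstsq(A,(P**2).sum(1),rcond=None)[0]
print("blue",s[:2],np.sqrt(s[2]+s[0]**2+s[1]**2))
t=cam("top");print("top check blue", plane(t,(212.7,178.2),24))
s_=cam("scene");print("scene tri blue",tri([(t,(212.7,178.2)),(s_,(244.9,177.7))]))
E
```

```text
125 foot [533.075512    42.65657851] 39.9196986386013 36
140 foot [533.24466845  42.52771297] 39.67694618401754 37
150 foot [533.2358775  42.5751965] 39.52314897319164 35
(329.7345679012346, 203.4814814814815) 162.0 [533.46076339  45.2097858   86.        ]
blue [624.89676814 272.16823502] 21.41629473836713
top check blue [625.22803472 269.92177914  24.        ]
scene tri blue [625.81738675 272.62178698  15.88195317]
```

Stub axis is at about (533.2, 42.6) and the blue sleeve at about (625, 272). I'm moving over the blue sleeve for a closer look.

Emit:
drive_tool(fingers=[1,1,1,1,1,1,1,1,1,1], slide=[[-0.0236,0.058,0.0124],[-0.0236,0.058,0.0124],[-0.0236,0.058,0.0124],[-0.0236,0.058,0.0124],[-0.0236,0.058,0.0124],[-0.0236,0.058,0.0124],[-0.0236,0.058,0.0124],[-0.0236,0.058,0.0124],[0,0,0],[0,0,0]], rot=[[0,0,0],[0,0,0],[0,0,0],[0,0,0],[0,0,0],[0,0,0],[0,0,0],[0,0,0],[0,0,0],[0,0,0]])

```text
time: 3.4
eef_pos: [623.7, 274.5, 149.8]
ee_rot: [-0.002, 1.0, -0.0, -0.001]
wrist_force: [0.0, -0.8, -0.5]
width: 1.001
```

```bash
cat >> h.py <<'E'
def circ(P):
    A=np.c_[2*P,np.ones(len(P))];s=np.linalg.lstsq(A,(P**2).sum(1),rcond=None)[0];return s[:2],np.sqrt(s[2]+s[0]**2+s[1]**2)
def snap(tag,name="wrist"):
    o=robot.get_obs();im=robot.get_image(name);cv2.imwrite(f"pics/{tag}.png",im[:,:,::-1]);np.save(tag+".npy",np.r_[o["eef_pos"],o["ee_rot"]]);return o,im
E
python3 - <<'E'
from h import *
o,im=snap("w2");cm=cam("wrist",o);print(o["eef_pos"],o["ee_rot"],o["time"])
h=cv2.cvtColor(im,cv2.COLOR_RGB2HSV)
for th in(185,200,215):
    v=((h[:,:,2]>th)&(h[:,:,0]>100)&(h[:,:,0]<125)&(h[:,:,1]>120)).astype(np.uint8)*255
    v=cv2.morphologyEx(v,cv2.MORPH_OPEN,np.ones((3,3)))
    n=cv2.findNonZero(v);c=cv2.convexHull(n)[:,0].astype(float)
    print(cv2.boundingRect(n),circ(np.array([plane(cm,q,30)[:2] for q in c])))
E
```

```text
[623.68734754 274.52817329 149.81559642] [-1.96932718e-03  9.99997803e-01 -7.68190437e-05 -7.14399788e-04] 3.4
(0, 51, 347, 175) (array([584.98600588, 164.25684308]), np.float64(127.92812589293757))
(0, 51, 347, 175) (array([587.866509 , 162.7985279]), np.float64(127.96997668855575))
(0, 51, 347, 175) (array([585.0921318 , 164.32654279]), np.float64(127.79146596927939))
```

View pics/w2.png

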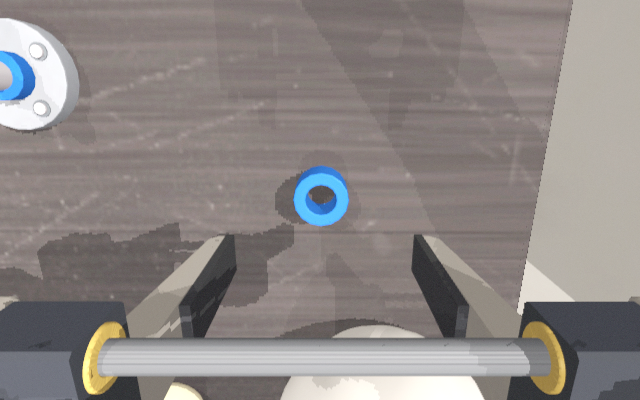

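```bash
python3 - <<'E'
from h import *
o,im=snap("w3");cm=cam("wrist",o);print(o["eef_pos"],o["ee_rot"],o["time"])
h=cv2.cvtColor(im,cv2.COLOR_RGB2HSV)
for th in(185,200,215):
    v=((h[:,:,2]>th)&(h[:,:,0]>100)&(h[:,:,0]<125)&(h[:,:,1]>120)).astype(np.uint8)*255
    v[:,:250]=0
    v=cv2.morphologyEx(v,cv2.MORPH_OPEN,np.ones((3,3)))
    n=cv2.findNonZero(v);c=cv2.convexHull(n)[:,0].astype(float)
    print(cv2.boundingRect(n),circ(np.array([plane(cm,q,30)[:2] for q in c])))
for i in range(4): print(robot.get_obs()["eef_pos"])
E
```

```text
[624.15049971 272.9627704  150.20133491] [-9.12746584e-04  9.99999441e-01 -2.86695521e-04 -4.49813558e-04] 3.45
(296, 165, 55, 60) (array([622.72488796, 273.15316757]), np.float64(22.985692511898666))
(296, 166, 55, 59) (array([623.28757581, 273.41192385]), np.float64(22.595468711871735))
(296, 168, 55, 57) (array([623.76676189, 273.41665798]), np.float64(22.188181570316004))
[624.54452693 272.08249309 150.53966562]
[624.54452693 272.08249309 150.53966562]
[624.54452693 272.08249309 150.53966562]
[624.54452693 272.08249309 150.53966562]
```

The sleeve lies under the tool within 0.5 mm. I'm descending and gripping it.

Emit:
drive_tool(fingers=[1,1,1,1,1,1,1,1,1,0,0,0,0,0,0,0,0,0], slide=[[0,0,0.03],[0,0,0.03],[0,0,0.03],[0,0,0.03],[0,0,0.03],[0,0,0.03],[0,0,0.03],[0,0,0.03],[0,0,0.0088],[0,0,0],[0,0,0],[0,0,0],[0,0,0],[0,0,0],[0,0,0],[0,0,0],[0,0,0],[0,0,0]], rot=[[0,0,0],[0,0,0],[0,0,0],[0,0,0],[0,0,0],[0,0,0],[0,0,0],[0,0,0],[0,0,0],[0,0,0],[0,0,0],[0,0,0],[0,0,0],[0,0,0],[0,0,0],[0,0,0],[0,0,0],[0,0,0]], newtons=20)

```text
time: 5.3
eef_pos: [625.3, 272.7, 26.4]
ee_rot: [-0.0, 1.0, 0.0, 0.0]
wrist_force: [-1.2, -0.7, 2.1]
width: 0.479
```

Emit:
drive_tool(fingers=[0,0,0,0,0,0,0,0,0,0,0,0,0,0,0], slide=[[0,0,-0.052],[0,0,-0.052],[0,0,-0.052],[0,0,-0.052],[0.0229,-0.0574,0],[0.0229,-0.0574,0],[0.0229,-0.0574,0],[0.0229,-0.0574,0],[0.0229,-0.0574,0],[0.0229,-0.0574,0],[0.0229,-0.0574,0],[0.0229,-0.0574,0],[0,0,0],[0,0,0],[0,0,0]], rot=[[0,0,0],[0,0,0],[0,0,0],[0,0,0],[0,0,0],[0,0,0],[0,0,0],[0,0,0],[0,0,0],[0,0,0],[0,0,0],[0,0,0],[0,0,0],[0,0,0],[0,0,0]])

```text
time: 6.8
eef_pos: [534.0, 44.2, 130.1]
ee_rot: [-0.001, 1.0, 0.0, 0.0]
wrist_force: [0.2, 0.5, -1.3]
width: 0.476
```

```bash
python3 - <<'E'
from h import *
o,im=snap("w4");print(o["eef_pos"],o["ee_rot"],o["time"],o["width"])
o,s=snap("s4","scene")
a=cv2.resize(s[120:270,210:380],None,fx=4,fy=4,interpolation=cv2.INTER_CUBIC);cv2.imwrite("pics/s4c.png",a[:,:,::-1])
b=cv2.resize(im[100:300,220:430],None,fx=3,fy=3,interpolation=cv2.INTER_CUBIC);cv2.imwrite("pics/w4c.png",b[:,:,::-1])
E
```

```text
[534.00196538  44.1893962  130.06230657] [-9.16291409e-04  9.99999496e-01  3.40882178e-04  2.29034697e-04] 6.8 0.47571913939775046
```

View pics/w4c.png

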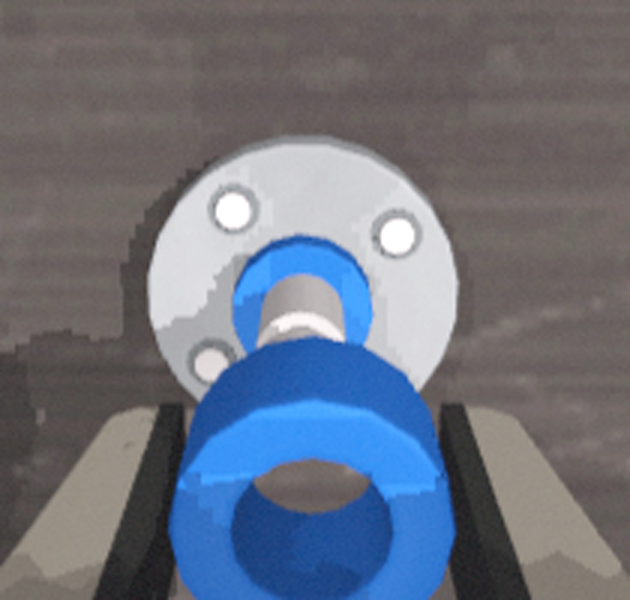

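View pics/s4c.png

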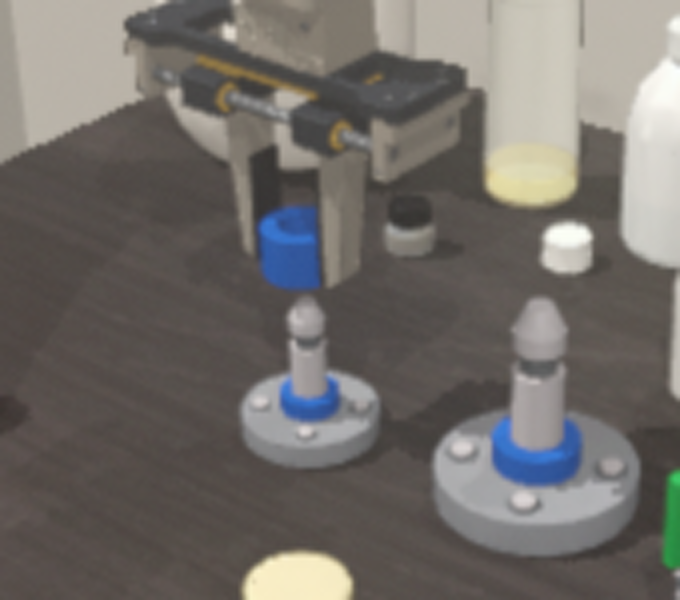

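```bash
python3 - <<'E'
from h import *
o,im=snap("w5");print(o["eef_pos"],o["time"])
# tool frame camera
oo={"eef_pos":np.zeros(3),"ee_rot":np.array([0,0,0,1.])};cm=cam("wrist",oo)
h=cv2.cvtColor(im,cv2.COLOR_RGB2HSV);g=cv2.cvtColor(im,cv2.COLOR_RGB2GRAY)
z0=130.0
def tp(q,z): return plane(cm,q,z0-z)[:2]  # tool z = z0 - z
# foot edges
m=((g>140)).astype(np.uint8)*255;m[:140]=0;m[232:]=0;m[:,:265]=0;m[:,376:]=0
cs,_=cv2.findContours(m,cv2.RETR_EXTERNAL,cv2.CHAIN_APPROX_NONE);c=cv2.convexHull(max(cs,key=cv2.contourArea))[:,0].astype(float)
c=c[(c[:,1]<225)]
print("foot",circ(np.array([tp(q,16) for q in c])))
# shoulder top rows 178..200: extents of blue
b=((h[:,:,0]>100)&(h[:,:,0]<125)&(h[:,:,1]>120))
for r in(185,190,195,198):
    x=np.nonzero(b[r,280:360])[0]+280;print(r,x.min(),x.max(),(x.min()+x.max())/2)
for r in(200,203,206):
    x=np.nonzero(~b[r,300:345])[0]+300;print("shaft",r,x.min(),x.max(),(x.min()+x.max())/2)
# sleeve rows
for r in(255,262,268,275):
    x=np.nonzero(b[r,250:400])[0]+250;print("slv",r,x.min(),x.max(),(x.min()+x.max())/2)
for r in(275,280,285):
    x=np.nonzero(~((h[:,:,2]>195)&b)[r,285:365])[0]+285;print("bore",r,x.min(),x.max(),(x.min()+x.max())/2)
print("tool axis px", [proj(cm,[0,0,z0-z]) for z in(16,28,50,130,134)])
E
```

```text
[533.93731648  44.31832064 129.94352525] 6.9
foot (array([ 1.34972027, -1.8210771 ]), np.float64(39.47517942600972))
185 305 337 321.0
190 301 340 320.5
195 298 342 320.0
198 298 342 320.0
shaft 200 308 344 326.0
shaft 203 307 344 325.5
shaft 206 306 344 325.0
slv 255 280 368 324.0
slv 262 278 369 323.5
slv 268 277 370 323.5
slv 275 276 371 323.5
bore 275 285 350 317.5
bore 280 285 350 317.5
bore 285 285 349 317.0
tool axis px [array([322.86936308, 199.7776279 ]), array([322.83968529, 204.63588892]), array([322.77794514, 214.74276634]), array([322.42056325, 273.24626513]), array([322.39377797, 277.63102252])]
```

The stub sits 2.3 mm to -y and 1 mm to -x of the sleeve axis, so I'll correct that and lower slightly.

Emit:
drive_tool(fingers=[0,0,0,0], slide=[[0.002,-0.0046,0.01],[0,0,0.01],[0,0,0],[0,0,0]], rot=[[0,0,0],[0,0,0],[0,0,0],[0,0,0]])

```text
time: 7.35
eef_pos: [532.4, 40.6, 119.7]
ee_rot: [-0.0, 1.0, -0.0, -0.0]
wrist_force: [-0.3, -0.3, 0.4]
width: 0.476
```

```bash
python3 - <<'E'
from h import *
o,im=snap("w6");print(o["eef_pos"],o["time"])
oo={"eef_pos":np.zeros(3),"ee_rot":np.array([0,0,0,1.])};cm=cam("wrist",oo)
h=cv2.cvtColor(im,cv2.COLOR_RGB2HSV);g=cv2.cvtColor(im,cv2.COLOR_RGB2GRAY)
z0=120.0
def tp(q,z): return plane(cm,q,z0-z)[:2]
m=((g>140)).astype(np.uint8)*255;m[:140]=0;m[228:]=0;m[:,:262]=0;m[:,382:]=0
cs,_=cv2.findContours(m,cv2.RETR_EXTERNAL,cv2.CHAIN_APPROX_NONE);c=cv2.convexHull(max(cs,key=cv2.contourArea))[:,0].astype(float)
c=c[(c[:,1]<220)]
print("foot",circ(np.array([tp(q,16) for q in c])))
b=((h[:,:,0]>100)&(h[:,:,0]<125)&(h[:,:,1]>120))
for r in(190,195,200):
    x=np.nonzero(b[r,280:370])[0]+280;print(r,x.min(),x.max(),(x.min()+x.max())/2)
for r in(255,262,268,275):
    x=np.nonzero(b[r,250:400])[0]+250;print("slv",r,x.min(),x.max(),(x.min()+x.max())/2)
print("axis",proj(cm,[0,0,z0-28]),proj(cm,[0,0,-4]))
for th in(200,):
    v=(b&(h[:,:,2]>th)).astype(np.uint8)*255
    v[:228]=0
    n=cv2.findNonZero(v);c=cv2.convexHull(n)[:,0].astype(float);print(cv2.boundingRect(n))
    print("sleeve top",circ(np.array([plane(cm,q,-4)[:2] for q in c])))
E
python3 - <<'E'
import cv2
im=cv2.imread("pics/w6.png");cv2.imwrite("pics/w6c.png",cv2.resize(im[120:340,220:430],None,fx=2.7,fy=2.7,interpolation=cv2.INTER_CUBIC))
E
```

```text
[532.41869974  40.63846585 119.67714434] 7.35
foot (array([-0.1471608 ,  1.92811981]), np.float64(39.290989144688076))
190 310 341 325.5
195 306 345 325.5
200 303 347 325.0
slv 255 280 368 324.0
slv 262 278 369 323.5
slv 268 277 370 323.5
slv 275 276 371 323.5
axis [322.8133902  209.02262963] [322.39431078 277.63277225]
(90, 228, 281, 78)
sleeve top (array([ -1.2333955 , -40.05715434]), np.float64(57.867599342100995))
```

View pics/w6c.png

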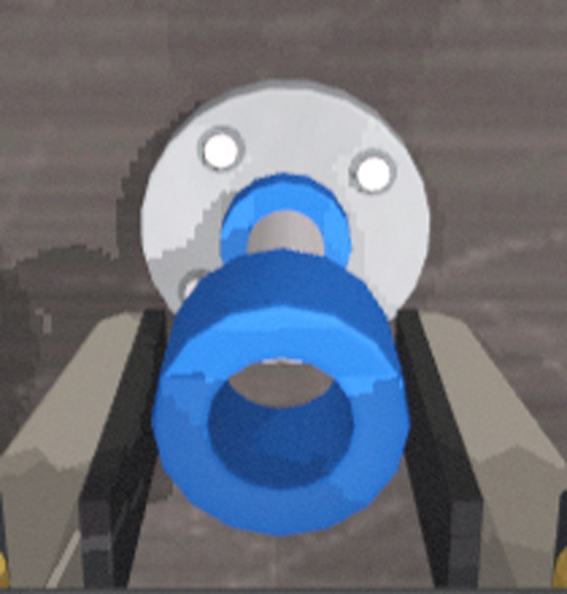

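Emit:
drive_tool(fingers=[0,0,0,0], slide=[[0,0.003,0],[0,0,0],[0,0,0],[0,0,0]], rot=[[0,0,0],[0,0,0],[0,0,0],[0,0,0]])

```text
time: 7.8
eef_pos: [532.7, 42.2, 120.1]
ee_rot: [-0.0, 1.0, 0.0, 0.0]
wrist_force: [-0.3, 0.1, -0.0]
width: 0.476
```

```bash
cat > m.py <<'E'
from h import *
import sys
for k in range(2):
    o,im=snap(sys.argv[1]+"_%d"%k);print(o["eef_pos"],o["time"])
    oo={"eef_pos":np.zeros(3),"ee_rot":np.array([0,0,0,1.])};cm=cam("wrist",oo)
    h=cv2.cvtColor(im,cv2.COLOR_RGB2HSV);g=cv2.cvtColor(im,cv2.COLOR_RGB2GRAY)
    z0=o["eef_pos"][2]
    m=((g>140)).astype(np.uint8)*255;m[:140]=0;m[228:]=0;m[:,:262]=0;m[:,382:]=0
    cs,_=cv2.findContours(m,cv2.RETR_EXTERNAL,cv2.CHAIN_APPROX_NONE);c=cv2.convexHull(max(cs,key=cv2.contourArea))[:,0].astype(float)
    c=c[(c[:,1]<220)]
    print("foot",circ(np.array([plane(cm,q,z0-16)[:2] for q in c])))
    b=((h[:,:,0]>100)&(h[:,:,0]<125)&(h[:,:,1]>120))
    v=(b&(h[:,:,2]>200)).astype(np.uint8)*255;v[:228]=0;v[:,:265]=0;v[:,380:]=0
    n=cv2.findNonZero(v);c=cv2.convexHull(n)[:,0].astype(float)
    print("sleeve top",circ(np.array([plane(cm,q,-4)[:2] for q in c])))
E
python3 m.py w7
```

```text
[532.67857544  42.1500224  120.14568117] 7.8
foot (array([0.40147664, 0.43292125]), np.float64(39.15505399662541))
sleeve top (array([1.97937218, 1.41061172]), np.float64(20.1335907074937))
[532.69155133  42.15455098 120.13450906] 7.85
foot (array([0.20271554, 0.53196192]), np.float64(39.29476605999534))
sleeve top (array([1.85650879, 1.38381292]), np.float64(20.22454710708543))
```

```bash
python3 - <<'E'
from h import *
im=cv2.imread("pics/w7_1.png");cm=cam("wrist",{"eef_pos":np.zeros(3),"ee_rot":np.array([0,0,0,1.])})
cv2.imwrite("pics/w7c.png",cv2.resize(im[130:330,250:400],None,fx=4,fy=3,interpolation=cv2.INTER_CUBIC))
for v in(233.7,253.3,301.5,318):print(v,plane(cm,(323,v),-4)[:2])
# foot top edge/bottom unknown; shoulder top edge
for v in range(184,190):print(v,plane(cm,(323,v),120.1-28)[:2])
E
```

```text
233.7 [21.26239657  0.27949673]
253.3 [11.97813477  0.27624469]
301.5 [-12.26525212   0.26775284]
318 [-21.06148726   0.26467174]
184 [18.21156302  0.13784067]
185 [17.49684808  0.13759033]
186 [16.78095379  0.13733957]
187 [16.06387724  0.13708839]
188 [15.3456155  0.1368368]
189 [14.62616561  0.1365848 ]
```

View pics/w7c.png

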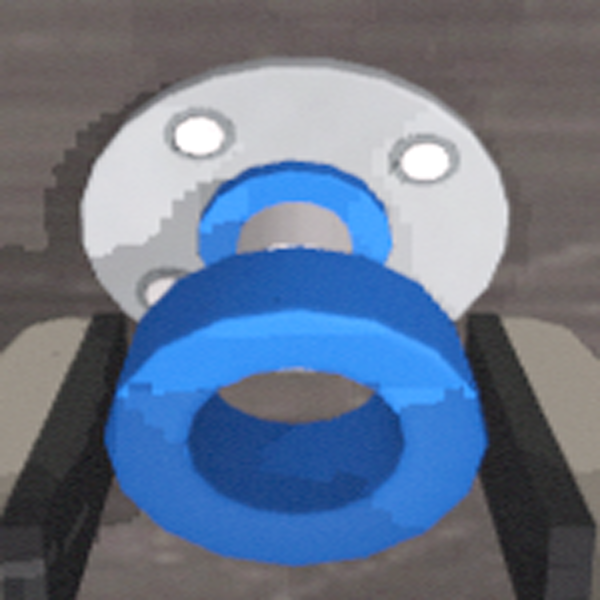

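Aligned within about 0.5 mm in x and y. I'm descending gently.

Emit:
drive_tool(fingers=[0,0,0,0,0,0,0,0,0,0], slide=[[0,0,0.012],[0,0,0.012],[0,0,0.012],[0,0,0.012],[0,0,0.012],[0,0,0],[0,0,0],[0,0,0],[0,0,0],[0,0,0]], rot=[[0,0,0],[0,0,0],[0,0,0],[0,0,0],[0,0,0],[0,0,0],[0,0,0],[0,0,0],[0,0,0],[0,0,0]])

```text
time: 8.9
eef_pos: [532.8, 42.2, 90.3]
ee_rot: [-0.0, 1.0, 0.0, 0.0]
wrist_force: [-0.0, -0.2, 0.2]
width: 0.473
```

Emit:
drive_tool(fingers=[0,0,0,0,0,0,0,0,0], slide=[[0,0,0.012],[0,0,0.012],[0,0,0.012],[0,0,0.012],[0,0,0.012],[0,0,0.004],[0,0,0],[0,0,0],[0,0,0]], rot=[[0,0,0],[0,0,0],[0,0,0],[0,0,0],[0,0,0],[0,0,0],[0,0,0],[0,0,0],[0,0,0]])

```text
time: 9.8
eef_pos: [532.9, 42.1, 58.3]
ee_rot: [-0.0, 1.0, 0.0, 0.0]
wrist_force: [-0.3, 1.0, -0.1]
width: 0.474
```

Emit:
drive_tool(fingers=[0,0,0,0,1,1,1,1,1,1], slide=[[0,0,0.004],[0,0,0.003],[0,0,0],[0,0,0],[0,0,0],[0,0,0],[0,0,0],[0,0,0],[0,0,0],[0,0,0]], rot=[[0,0,0],[0,0,0],[0,0,0],[0,0,0],[0,0,0],[0,0,0],[0,0,0],[0,0,0],[0,0,0],[0,0,0]])

```text
time: 10.8
eef_pos: [532.6, 42.2, 54.6]
ee_rot: [-0.0, 1.0, 0.0, 0.0]
wrist_force: [-0.4, 0.7, -0.3]
width: 0.974
```

```bash
python3 - <<'E'
from h import *
t=cam("top");s=cam("scene")
a=tri([(t,(395.6,224.1)),(s,(380.3,248.8))]);b=tri([(t,(411.1,230.8)),(s,(394.3,260.9))]);print(a,b,(a+b)/2,np.degrees(np.arctan2(*(b-a)[[1,0]])))
print(a-b,robot.get_obs()["joints"])
E
```

```text
[ 492.38741274 -231.2662456    85.62440352] [ 474.58388634 -271.72256833   87.27244494] [ 483.48564954 -251.49440697   86.44842423] -113.75275071642587
[17.8035264  40.45632273 -1.64804142] [-0.2204653   0.53849356  0.09818839  2.00988097 -0.08959204  0.59710012
  1.50925326]
```

Emit:
drive_tool(fingers=[1,1,1,1,1,1,1,1,1,1,1,1,1,1,1,1,1,1], slide=[[0,0,-0.02],[0,0,-0.05],[0,0,-0.07],[0,0,-0.08],[0,0,-0.07],[0.0082,-0.049,0],[0.0082,-0.049,0],[0.0082,-0.049,0],[0.0082,-0.049,0],[0.0082,-0.049,0],[0.0082,-0.049,0],[0.0082,-0.049,0],[0.0082,-0.049,0],[0.0082,-0.049,0],[0.0082,-0.049,0],[0.0082,-0.049,0],[0.0082,-0.049,0],[0,0,0]], rot=[[0,0,0],[0,0,0],[0,0,0],[0,0,0],[0,0,0],[0,0,0],[0,0,0],[0,0,0],[0,0,0],[0,0,0],[0,0,0],[0,0,0],[0,0,0],[0,0,0],[0,0,0],[0,0,0.044],[0,0,0.044],[0,0,0.044]])

```text
time: 12.6
eef_pos: [478.6, -255.0, 200.5]
ee_rot: [0.211, 0.977, -0.001, 0.0]
wrist_force: [0.2, 0.5, 0.6]
width: 0.998
```

Emit:
drive_tool(fingers=[1,1,1,1], slide=[[0,0,0],[0,0,0],[0,0,0],[0,0,0]], rot=[[0,0,0],[0,0,0],[0,0,0],[0,0,0]])

```text
time: 13.0
eef_pos: [480.4, -250.5, 199.7]
ee_rot: [0.204, 0.979, 0.0, 0.0]
wrist_force: [0.1, 0.7, -0.3]
width: 1.0
```

```bash
python3 - <<'E'
from h import *
o,im=snap("w8");print(o["eef_pos"],Ro.from_quat(o["ee_rot"]).as_matrix().round(3).tolist(),o["joints"],o["time"])
for b in blobs(im,(50,120,50),(85,255,255),20)[0]:print(b)
o,s=snap("s8","scene")
cv2.imwrite("pics/s8c.png",cv2.resize(s[170:320,240:420],None,fx=4,fy=4,interpolation=cv2.INTER_CUBIC)[:,:,::-1])
E
```

```text
[ 480.4296289  -250.50139674  199.68553066] [[-0.916, 0.4, 0.0], [0.4, 0.916, 0.0], [-0.0, 0.0, -1.0]] [ 0.13866408  0.3334953   0.34173252  1.92311438 -0.14012737  0.90760784
  1.70845079] 13.0
([297.3, 205.4], [289, 185, 18, 41, 558])
([353.4, 204.3], [345, 184, 18, 41, 562])
```

View pics/w8.png

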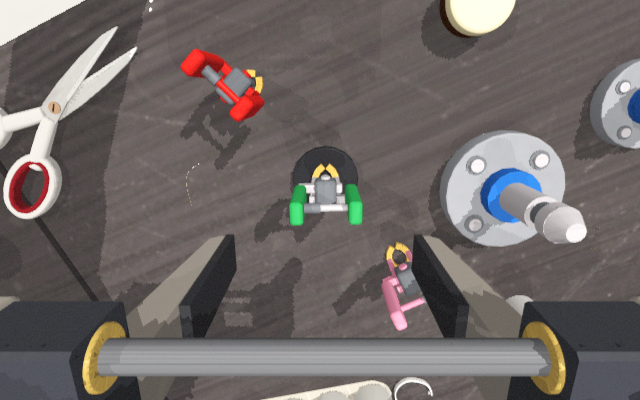

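View pics/s8c.png

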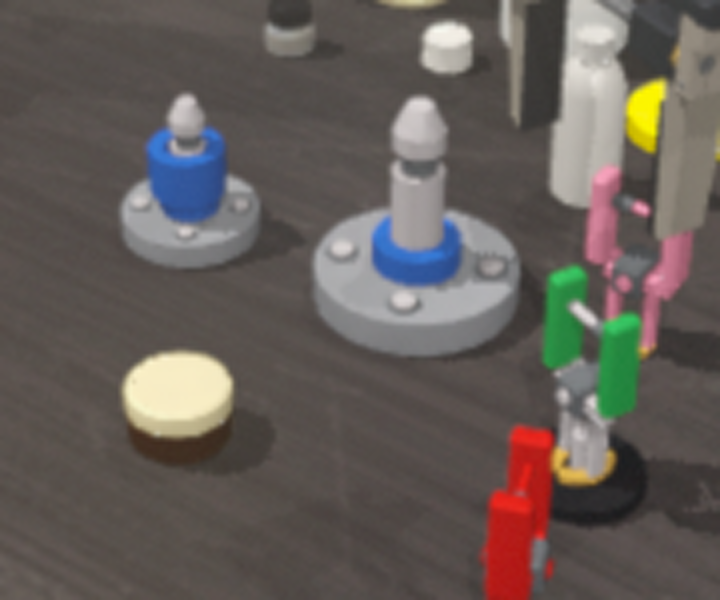

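The sleeve is seated on the shoulder and the green pliers are upright at (325,205) in the wrist view. The pink pliers at (400,285) are close to the right finger, so I'll check that clearance.

```bash
python3 - <<'E'
from h import *
im=cv2.imread("pics/w8.png")[:,:,::-1].copy();cm=cam("wrist",{"eef_pos":np.zeros(3),"ee_rot":np.array([0,0,0,1.])})
z0=200.
for uv in((297.3,205.4),(353.4,204.3),(325.3,204.9)):print("grip",plane(cm,uv,z0-84)[:2])
h=cv2.cvtColor(im,cv2.COLOR_RGB2HSV)
m=((h[:,:,0]>140)&(h[:,:,0]<178)&(h[:,:,1]>60)&(h[:,:,2]>120)).astype(np.uint8)
m[:,:370]=0;m[:240]=0
n=cv2.findNonZero(m*255);print(cv2.boundingRect(n))
for uv in((386,290),(400,328),(421,310),(407,270)):print("pink",uv,[plane(cm,uv,z0-z)[:2].round() for z in(58,84,110)])
g=cv2.cvtColor(im,cv2.COLOR_RGB2GRAY)
a=cv2.resize(im[140:240,270:440],None,fx=4.5,fy=4.5,interpolation=cv2.INTER_CUBIC);cv2.imwrite("pics/w8c.png",a[:,:,::-1])
E
```

```text
grip [ -4.97766243 -19.91508034]
grip [-4.07640181 23.45569035]
grip [-4.56747119  1.74195443]
(381, 251, 43, 80)
pink (386, 290) [array([-95.,  58.]), array([-79.,  52.]), array([-63.,  47.])]
pink (400, 328) [array([-136.,   73.]), array([-116.,   66.]), array([-97.,  60.])]
pink (421, 310) [array([-116.,   91.]), array([-98.,  83.]), array([-81.,  75.])]
pink (407, 270) [array([-75.,  75.]), array([-61.,  69.]), array([-47.,  62.])]
```

View pics/w8c.png

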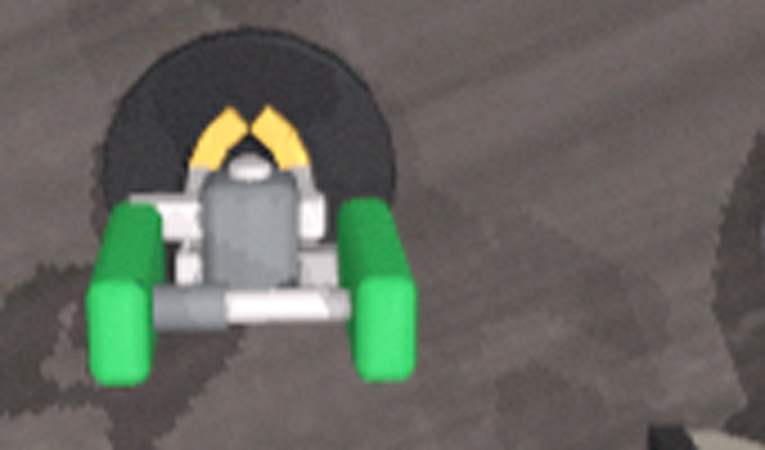

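```bash
python3 - <<'E'
from h import *
cm=cam("wrist",{"eef_pos":np.zeros(3),"ee_rot":np.array([0,0,0,1.])})
for uv,z in(((296.7,213.6),110),((355.6,213.1),110),((325.4,181),10),((325.4,172),10)):print(plane(cm,uv,200-z)[:2])
im=cv2.imread("pics/w8.png");g=cv2.cvtColor(im,cv2.COLOR_BGR2GRAY)
m=(g<62).astype(np.uint8)*255;m[:140]=0;m[186:]=0;m[:,:285]=0;m[:,366:]=0
cs,_=cv2.findContours(m,cv2.RETR_EXTERNAL,cv2.CHAIN_APPROX_NONE);c=cv2.convexHull(max(cs,key=cv2.contourArea))[:,0].astype(float)
c=c[(c[:,1]<180)];print(c.min(0),c.max(0),circ(np.array([plane(cm,q,190)[:2] for q in c])))
E
```

```text
[ -2.51833852 -18.45786871]
[-2.13972691 22.88897549]
[-4.30429502  2.16638146]
[4.63226809 2.15241569]
[293. 146.] [351. 172.] (array([-1.49150772,  1.52727366]), np.float64(31.077475027962723))
```

Emit:
drive_tool(fingers=[1,1,1,1,1,1], slide=[[-0.0044,0.004,0.03],[0,0,0.03],[0,0,0.02],[0,0,0],[0,0,0],[0,0,0]], rot=[[0,0,0],[0,0,0],[0,0,0],[0,0,0],[0,0,0],[0,0,0]])

```text
time: 13.7
eef_pos: [483.3, -250.4, 159.9]
ee_rot: [0.206, 0.979, -0.0, 0.0]
wrist_force: [-0.1, -0.4, -0.4]
width: 1.001
```

```bash
python3 - <<'E'
from h import *
o,im=snap("w9");print(o["eef_pos"],o["time"])
cm=cam("wrist",{"eef_pos":np.zeros(3),"ee_rot":np.array([0,0,0,1.])})
h=cv2.cvtColor(im,cv2.COLOR_RGB2HSV)
b,l=blobs(im,(50,120,50),(85,255,255),20);print(b)
for th in(170,180,190):
    m=((h[:,:,0]>50)&(h[:,:,0]<85)&(h[:,:,1]>120)&(h[:,:,2]>th)).astype(np.uint8)*255
    for (x0,x1) in((250,323),(323,400)):
        k=m.copy();k[:,:x0]=0;k[:,x1:]=0;r=cv2.boundingRect(cv2.findNonZero(k));uv=(r[0]+(r[2]-1)/2,r[1]+(r[3]-1)/2);print(th,r,plane(cm,uv,o["eef_pos"][2]-110)[:2])
cv2.imwrite("pics/w9c.png",cv2.resize(im[130:270,220:430],None,fx=3.5,fy=3.5)[:,:,::-1])
E
```

```text
[ 483.34040637 -250.39462479  159.913819  ] 13.7
[([356.4, 219.3], [346, 194, 22, 50, 806]), ([291.0, 220.7], [281, 196, 22, 50, 800])]
170 (281, 209, 16, 36) [  3.56460286 -20.28828783]
170 (352, 206, 15, 38) [ 4.83399055 21.29512589]
180 (281, 218, 16, 27) [  0.70880503 -20.36782371]
180 (352, 217, 15, 27) [ 1.35264003 21.39380697]
190 (282, 218, 15, 27) [  0.70885706 -20.07150524]
190 (352, 217, 15, 27) [ 1.35264003 21.39380697]
```

View pics/w9c.png

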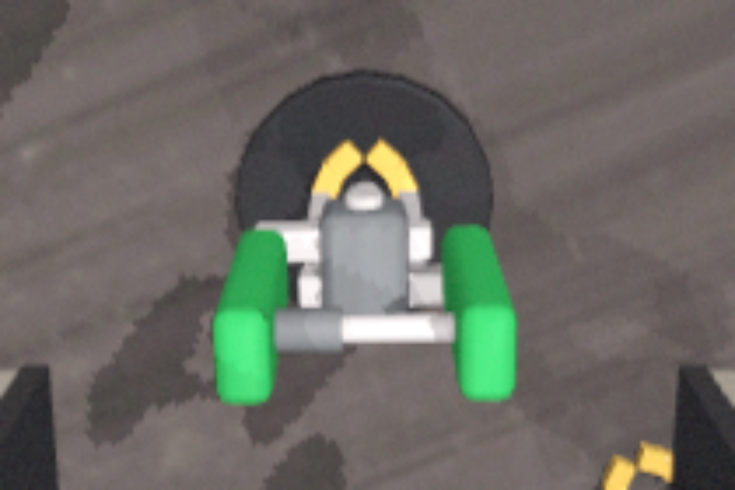

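Centred within about 1 mm. I'm applying small corrections, then descending and squeezing with 25 N.

Emit:
drive_tool(fingers=[1,1,1,1,1,1,1,0,0,0,0,0,0,0,0,0], slide=[[0.002,0,0.03],[0,0,0.03],[0,0,0.03],[0,0,0.03],[0,0,0.0138],[0,0,0],[0,0,0],[0,0,0],[0,0,0],[0,0,0],[0,0,0],[0,0,0],[0,0,0],[0,0,0],[0,0,0],[0,0,0]], rot=[[0,0,-0.005],[0,0,0],[0,0,0],[0,0,0],[0,0,0],[0,0,0],[0,0,0],[0,0,0],[0,0,0],[0,0,0],[0,0,0],[0,0,0],[0,0,0],[0,0,0],[0,0,0],[0,0,0]], newtons=25)

```text
time: 15.35
eef_pos: [482.5, -249.4, 92.9]
ee_rot: [0.198, 0.98, 0.0, 0.0]
wrist_force: [0.2, 3.0, 2.4]
width: 0.424
```

```bash
python3 - <<'E'
from h import *
o,im=snap("w10");print(o["eef_pos"],o["time"],o["width"]*92,o["wrist_force"])
cv2.imwrite("pics/w10c.png",cv2.resize(im[130:330,220:430],None,fx=2.8,fy=2.8,interpolation=cv2.INTER_CUBIC)[:,:,::-1])
o,s=snap("s10","scene");cv2.imwrite("pics/s10c.png",cv2.resize(s[190:320,320:450],None,fx=4.5,fy=4.5,interpolation=cv2.INTER_CUBIC)[:,:,::-1])
E
```

```text
[ 482.51193476 -249.40258351   92.89256663] 15.35 39.041147505119966 [0.16125577 3.04011967 2.43121024]
```

View pics/w10c.png

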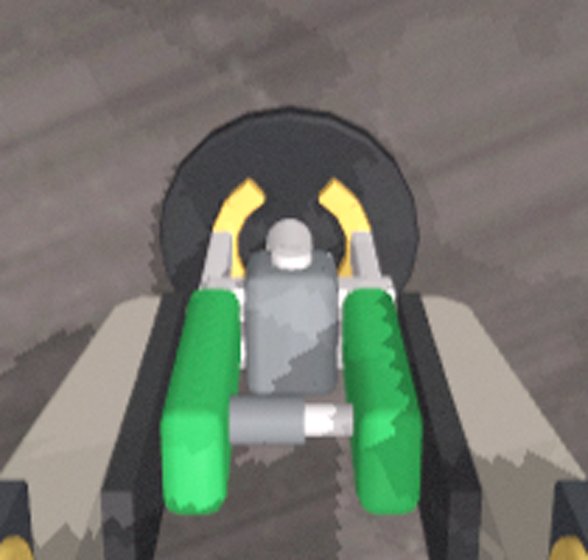

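View pics/s10c.png

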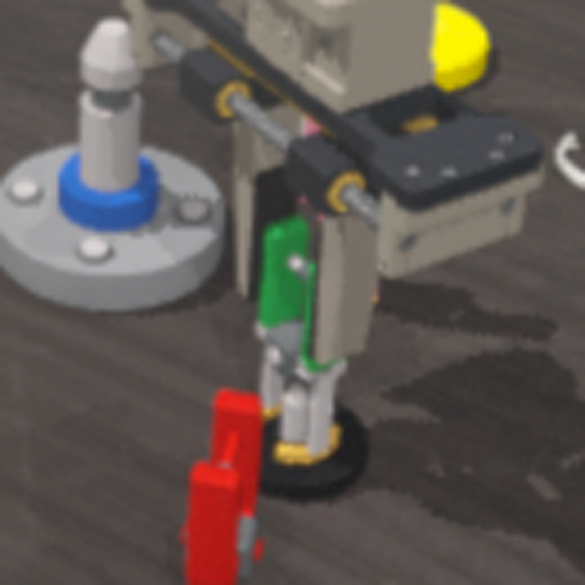

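The grip width is 39 mm and the ring is spread round the pin, so it is fully squeezed. I'm lifting straight up.

Emit:
drive_tool(fingers=[0,0,0,0,0,0,0,0], slide=[[0,0,-0.01],[0,0,-0.02],[0,0,-0.03],[0,0,-0.05],[0,0,-0.06],[0,0,-0.06],[0,0,-0.04],[0,0,-0.014]], rot=[[0,0,0],[0,0,0],[0,0,0],[0,0,0],[0,0,0],[0,0,0],[0,0,0],[0,0,0]])

```text
time: 16.25
eef_pos: [482.7, -250.7, 237.2]
ee_rot: [0.198, 0.98, -0.0, 0.002]
wrist_force: [0.1, -0.1, -1.1]
width: 0.421
```

Emit:
drive_tool(fingers=[0,0,0,0,0,0,0,0,0,0,0,0,0,0,0,0,0,0], slide=[[0.0055,0.024,0],[0.0111,0.048,0],[0.0111,0.048,0],[0.0111,0.048,0],[0.0111,0.048,0],[0.0111,0.048,0],[0.0111,0.048,0],[0.0111,0.048,0],[0.0111,0.048,0],[0.0111,0.048,0],[0.0111,0.048,0],[0.0111,0.048,0],[0.0055,0.024,0],[0,0,0],[0,0,0],[0,0,0],[0,0,0],[0,0,0]], rot=[[0,0,0],[0,0,0],[0,0,0],[0,0,0],[0,0,0],[0,0,0],[0,0,0],[0,0,0],[0,0,0],[0,0,0],[0,0,0],[0,0,0],[0,0,0],[0,0,0],[0,0,0],[0,0,0],[0,0,0],[0,0,0]])

```text
time: 18.05
eef_pos: [532.5, 40.6, 234.7]
ee_rot: [0.199, 0.98, -0.0, 0.0]
wrist_force: [-0.1, -0.1, -1.2]
width: 0.426
```

```bash
python3 - <<'E'
from h import *
o,im=snap("w11");print(o["eef_pos"],o["ee_rot"],o["time"],o["width"]*92,o["wrist_force"])
cv2.imwrite("pics/w11c.png",cv2.resize(im[100:330,220:430],None,fx=2.6,fy=2.6,interpolation=cv2.INTER_CUBIC)[:,:,::-1])
o,s=snap("s11","scene");cv2.imwrite("pics/s11c.png",cv2.resize(s[80:270,210:380],None,fx=3.1,fy=3.1,interpolation=cv2.INTER_CUBIC)[:,:,::-1])
R=Ro.from_quat(o["ee_rot"]).as_matrix();print("tool delta to 532.75,42.15",R.T@(np.array([532.75,42.15,0])-o["eef_pos"]*[1,1,0]))
E
```

```text
[532.49354674  40.62753841 234.72160297] [ 1.98674499e-01  9.80065525e-01 -5.06168924e-05  8.60055100e-05] 18.05 39.20923899553827 [-0.0833965  -0.11092309 -1.16487465]
tool delta to 532.75,42.15 [ 3.17181253e-01  1.31643208e+00 -4.08764992e-05]
```

View pics/w11c.png

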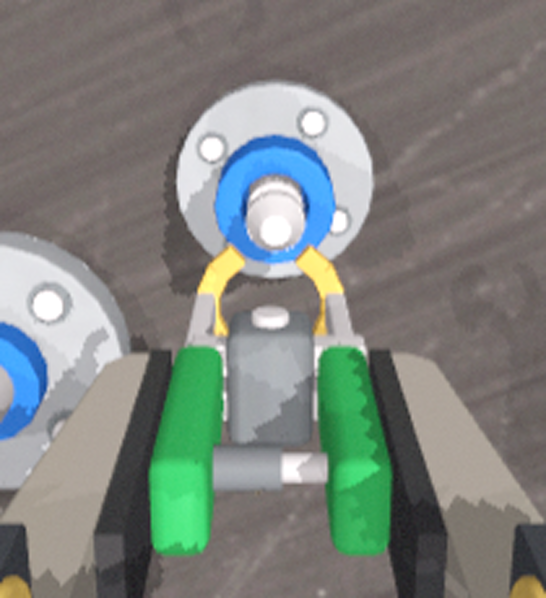

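View pics/s11c.png

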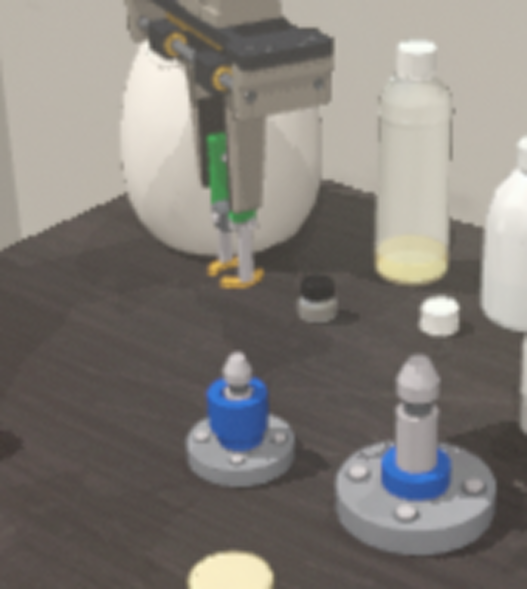

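Emit:
drive_tool(fingers=[0,0,0,0,0,0,0,0], slide=[[0.0006,0.0026,0.02],[0,0,0.03],[0,0,0.03],[0,0,0.03],[0,0,0],[0,0,0],[0,0,0],[0,0,0]], rot=[[0,0,0],[0,0,0],[0,0,0],[0,0,0],[0,0,0],[0,0,0],[0,0,0],[0,0,0]])

```text
time: 18.95
eef_pos: [533.3, 42.9, 180.4]
ee_rot: [0.198, 0.98, 0.0, 0.001]
wrist_force: [1.4, 0.0, -1.5]
width: 0.426
```

```bash
python3 - <<'E'
from h import *
o,im=snap("w12");print(o["eef_pos"],o["ee_rot"],o["time"])
R=Ro.from_quat(o["ee_rot"]).as_matrix();print("tool delta to 532.75,42.15",(R.T@(np.array([532.75,42.15,0])-o["eef_pos"]*[1,1,0])).round(2))
cv2.imwrite("pics/w12c.png",cv2.resize(im[130:250,265:385],None,fx=5,fy=5,interpolation=cv2.INTER_CUBIC)[:,:,::-1])
cm=cam("wrist",{"eef_pos":np.zeros(3),"ee_rot":np.array([0,0,0,1.])})
h=cv2.cvtColor(im,cv2.COLOR_RGB2HSV)
m=((h[:,:,0]>15)&(h[:,:,0]<32)&(h[:,:,1]>110)&(h[:,:,2]>120)).astype(np.uint8)*255
m[:150]=0;m[:,:280]=0;m[:,:][:,370:]=0;m[250:]=0
n=cv2.findNonZero(m);print(cv2.boundingRect(n))
for r in range(190,232,5):
    x=np.nonzero(m[r])[0]
    if len(x): print(r,x.min(),x.max(),(x.min()+x.max())/2)
z0=o["eef_pos"][2]
print("expected stub(0,0): tip",proj(cm,[0,0,z0-86]),"should", proj(cm,[0,0,z0-58]),"ring ctr",proj(cm,[0,0,78]),"ring outer",[proj(cm,[19*c,19*s,78]).round(1) for c,s in((1,0),(0,1),(0,-1))])
E
```

```text
[533.26575604  42.89634135 180.38940439] [1.97975005e-01 9.80206783e-01 2.86644317e-04 6.91373737e-04] 18.95
tool delta to 532.75,42.15 [ 0.19 -0.89 -0.  ]
(296, 195, 56, 34)
195 308 339 323.5
200 302 345 323.5
205 299 348 323.5
210 296 350 323.0
215 344 344 344.0
220 303 344 323.5
225 303 344 323.5
expected stub(0,0): tip [322.98897078 208.20160593] should [323.05049723 196.85166291] ring ctr [322.94657299 216.02283668] ring outer [array([322.9, 188.6]), array([351.4, 216. ]), array([294.5, 216. ])]
```

View pics/w12c.png

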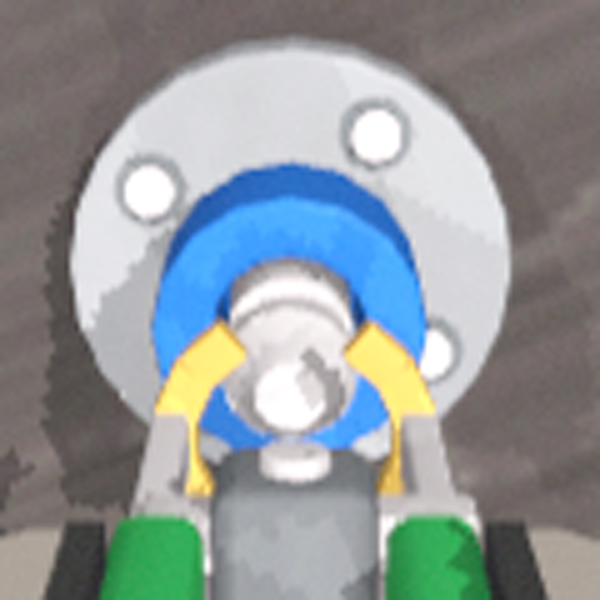

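```bash
python3 - <<'E'
from h import *
from scipy.optimize import least_squares as LS
im=cv2.imread("pics/w12.png")[:,:,::-1].copy();z0=180.2
cm=cam("wrist",{"eef_pos":np.zeros(3),"ee_rot":np.array([0,0,0,1.])})
h=cv2.cvtColor(im,cv2.COLOR_RGB2HSV);g=cv2.cvtColor(im,cv2.COLOR_RGB2GRAY)
m=((h[:,:,0]>15)&(h[:,:,0]<32)&(h[:,:,1]>110)&(h[:,:,2]>120))
m[:,:280]=0;m[:,370:]=0
def fit(uv,z,r):
    P=np.array([plane(cm,q,z)[:2] for q in uv]);return LS(lambda c:np.hypot(*(P-c).T)-r,[0,0]).x
o=[];i=[]
for r in range(196,212):
    x=np.nonzero(m[r])[0]
    if r>=198:o+=[(x.min()-.5,r),(x.max()+.5,r)]
    l=x[x<323];q=x[x>323]
    if r>=203:i+=[(l.max()+.5,r),(q.min()-.5,r)]
print("ring outer top",fit(o,78,19),"inner",fit(i,83,13),fit(i,78,13))
# sleeve top outer: bright blue hull upper part
b=((h[:,:,0]>100)&(h[:,:,0]<125)&(h[:,:,1]>120)&(h[:,:,2]>205)).astype(np.uint8)*255
b[:150]=0;b[230:]=0;b[:,:290]=0;b[:,355:]=0
n=cv2.findNonZero(b);print(cv2.boundingRect(n));c=cv2.convexHull(n)[:,0].astype(float);c=c[c[:,1]<195]
print("sleeve",fit(c,z0-58,22))
print("tip",plane(cm,(323.4,209.6),z0-86)[:2])
m2=(g>140).astype(np.uint8)*255;m2[:,:270]=0;m2[:,375:]=0;m2[:135]=0;m2[200:]=0
c=cv2.convexHull(cv2.findNonZero(m2))[:,0].astype(float);c=c[c[:,1]<195];print("foot",fit(c,z0-16,40),c.min(0),c.max(0))
E
```

```text
ring outer top [-1.18648017  0.35869778] inner [-2.07032682  0.49781329] [-0.74802762  0.49643652]
(296, 169, 54, 51)
sleeve [ 0.34583065 -0.2816818 ]
tip [-0.98627588  0.2926791 ]
foot [ 0.34659344 -0.12767308] [279. 138.] [366. 193.]
```

The ring-to-stub offset is about 1 mm in x and 0.4 mm in y. I'll correct that and lower to below the cone first.

Emit:
drive_tool(fingers=[0,0,0,0,0,0,0,0,0], slide=[[0.0016,-0.001,0],[0,0,0.008],[0,0,0.008],[0,0,0.008],[0,0,0.008],[0,0,0.008],[0,0,0],[0,0,0],[0,0,0]], rot=[[0,0,0],[0,0,0],[0,0,0],[0,0,0],[0,0,0],[0,0,0],[0,0,0],[0,0,0],[0,0,0]])

```text
time: 19.9
eef_pos: [532.0, 42.7, 159.8]
ee_rot: [0.198, 0.98, 0.0, 0.0]
wrist_force: [1.0, -0.1, -2.0]
width: 0.419
```

```bash
python3 - <<'E'
from h import *
o,im=snap("w13");print(o["eef_pos"],o["ee_rot"],o["time"],o["wrist_force"])
cv2.imwrite("pics/w13c.png",cv2.resize(im[130:250,265:385],None,fx=5,fy=5,interpolation=cv2.INTER_CUBIC)[:,:,::-1])
R=Ro.from_quat(o["ee_rot"]).as_matrix();print((R.T@(np.array([532.75,42.15,0])-o["eef_pos"]*[1,1,0])).round(2))
o,s=snap("s13","scene");cv2.imwrite("pics/s13c.png",cv2.resize(s[130:250,230:350],None,fx=5,fy=5,interpolation=cv2.INTER_CUBIC)[:,:,::-1])
E
```

```text
[531.99591617  42.67301686 159.78339553] [1.97998182e-01 9.80202369e-01 6.34656225e-05 1.78028584e-04] 19.9 [ 0.96380659 -0.07581525 -2.02395132]
[-0.9  -0.19  0.  ]
```

View pics/w13c.png

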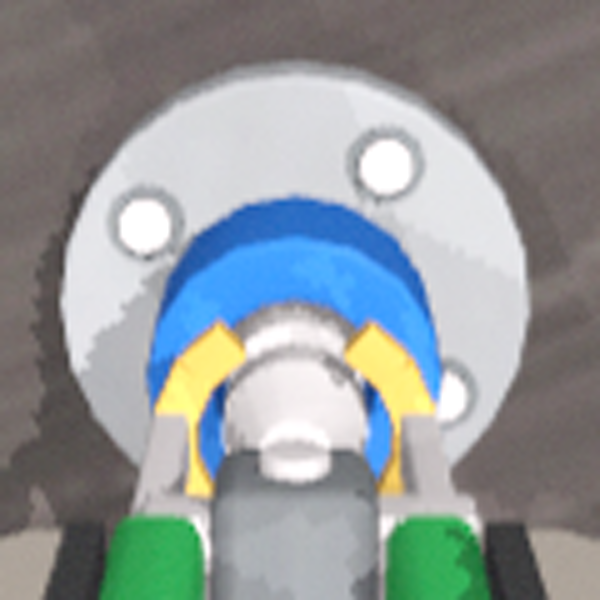

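View pics/s13c.png

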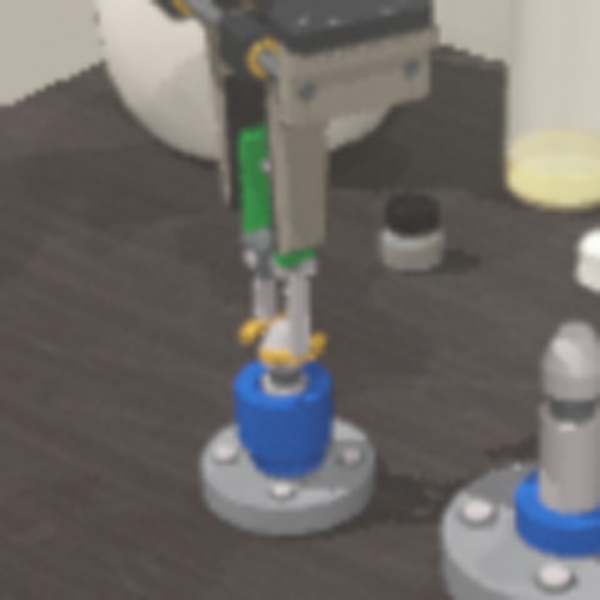

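The ring is round the head with no contact: it is centred to about 0.5 mm and the force is under 2 N. I'm lowering the last 16 mm to groove height.

Emit:
drive_tool(fingers=[0,0,0,0,0,0,0,0,0], slide=[[0,-0.0008,0.006],[0,0,0.006],[0,0,0.006],[0,0,0.006],[0,0,0.006],[0,0,0.0028],[0,0,0],[0,0,0],[0,0,0]], rot=[[0,0,0],[0,0,0],[0,0,0],[0,0,0],[0,0,0],[0,0,0],[0,0,0],[0,0,0],[0,0,0]])

```text
time: 20.9
eef_pos: [531.8, 42.3, 143.4]
ee_rot: [0.198, 0.98, 0.0, 0.0]
wrist_force: [0.3, 0.8, -1.8]
width: 0.421
```

```bash
python3 - <<'E'
from h import *
o,im=snap("w14");print(o["eef_pos"],o["ee_rot"],o["time"],o["wrist_force"],o["width"]*92)
cv2.imwrite("pics/w14c.png",cv2.resize(im[130:250,265:385],None,fx=5,fy=5,interpolation=cv2.INTER_CUBIC)[:,:,::-1])
o,s=snap("s14","scene");cv2.imwrite("pics/s14c.png",cv2.resize(s[160:250,240:330],None,fx=6.5,fy=6.5,interpolation=cv2.INTER_CUBIC)[:,:,::-1])
print(o["eef_pos"]);cv2.imwrite("pics/s14.png",s[:,:,::-1])
E
```

```text
[531.78773625  42.33364372 143.36993036] [1.97982471e-01 9.80205548e-01 6.22800956e-05 1.41910961e-04] 20.9 [ 0.31624282  0.80521499 -1.81003261] 38.75873151796517
[531.79068363  42.31208207 143.41351351]
```

View pics/w14c.png

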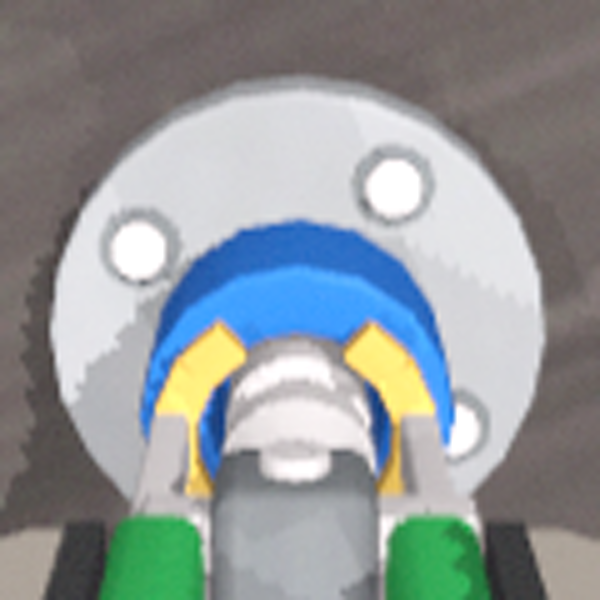

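View pics/s14c.png

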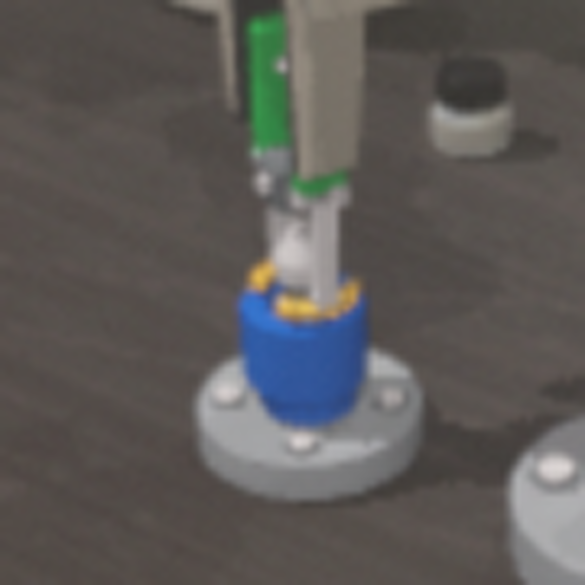

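View pics/s14.png

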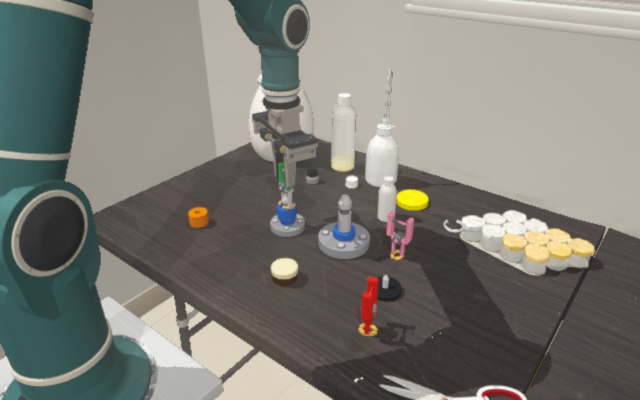

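```bash
python3 -c "
from bench import robot
print(robot.sign_off());o=robot.get_obs();print(o['eef_pos'],o['wrist_force'],o['width']*92)"
```

```text
the job is handed in; nothing more can be done
None
the job is handed in; nothing more can be done
```

The job is done and was handed in at about 21 s of the 54 s allowed. No verdict was reported.

- **Sleeve:** I slid the blue sleeve onto the smaller stub and let go of it. The scene view after release showed it seated on the shoulder.
- **Pliers:** I squeezed the green pliers at 25 N; the opening read about 39 mm, against 40 mm for squeezed grips. I lifted them straight off the post and lowered the spread ring over the head of the stub to the groove.

**Last checks:**
- The pliers were still held upright and squeezed, with the tool at 143.4 mm, which puts the ring's middle at about 63 mm, the groove height.
- The ring was centred on the stub to about 0.5 mm across the jaws. In the other direction I have only an earlier estimate, also under 1 mm.
- The vertical force was about -1.8 N, roughly the pliers' own weight, so nothing was bearing on the sleeve.
- The orange sleeve and the other things looked unmoved in the last picture.

**Disagreement:** the arm settled up to about 2 mm off the commanded position after fast moves, so I corrected from the wrist pictures before each insertion. Camera estimates of the stub's position differed by about 1 mm, which is inside the 3 mm clearance of the ring. I could not re-read the state after handing in.

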